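# Park the half-repaired tablet for the night

## Task

Put the loose lid on the open screw tin so that it sits seated and level, and then take the tablet out of the board rack and lean it on the steel angle rest: its lower short edge on the rest's foot plate, centred and square, tipped back about 20 degrees against the rest's back plate, with the screen facing outward. Set both down gently and let go of them, and leave the tin and everything else where they are.

Things in the scene. Friction and masses are not known exactly. Their poses are not given: they have to be found in the camera images.
- tablet: The tablet: a flat slab 10 mm thick (x), 120 mm wide (y), 180 mm high (z), about 0.3 kg, aluminium back, dark glass screen on +x. It stands upright on a short edge in one of the rack's slots and is the tallest of the three slabs there. Origin: centre of its lower short edge; z runs up the slab.
- rack: Fixed black slotted rack, 130 (x) by 104 (y) mm, 48 mm high. Three slots along y, 13 mm wide, at x = -38, 0 and +38 mm; slot floor at z = 8 mm. The slabs in it face +x; the tablet can be in any slot. Fingertips at most 40 mm below the tablet's top stay above its neighbours. Origin: centre of the underside.
- rest: Fixed steel angle rest: foot plate 150 mm wide (y), from x = -55 to +60 mm, its top at z = 4 mm; upright back plate as wide, from x = -63 to -55 mm, its top at z = 95 mm. Two ribs behind it (to x = -83 mm, 50 mm high). The open side is +x, where the screen shall face. Origin: at table height under the foot plate, 55 mm in front of the back plate.
- lid: The tin's loose lid, lying level on the rest's foot plate at the start: disc of diameter 76 mm (z = 6 to 10 mm), under it a bevelled round spigot of diameter 56 mm (z = 0 to 6) that drops into the tin, on top a round upright grip knob of diameter 24 mm (z = 10 to 36). 0.09 kg. Origin: centre of the spigot's underside.
- tin: The open screw tin: round steel, outside diameter 68 mm, inside 62 mm, 45 mm high, flat rim, 0.35 kg, loose on the table, a few screws on its floor. Origin: centre of the underside, z up. The seated lid's origin is 39 mm above the tin's.
- board: Bystander in the rack: a green circuit board on its edge, 10 x 110 x 130 mm high. Origin: centre of its lower edge, x its normal.
- cover_plate: Bystander in the rack: a plain aluminium plate on its edge, 10 x 100 x 105 mm high. Origin: centre of its lower edge, x its normal.
- reel: Bystander: grey reel standing on its flange, diameter 62 mm, 38 mm high. Origin: centre of the underside.
- flux: Bystander: small closed bottle, diameter 42 mm, 120 mm high. Origin: centre of the underside.
- cup: Bystander: empty grey plastic cup, rim diameter 52 mm, 60 mm high (not the screw tin). Origin: centre of the underside.
- jar: Bystander: small closed jar, diameter 38 mm, 48 mm high. Origin: centre of the underside.
- screwdriver: Bystander: screwdriver lying on the table, 150 mm long along its x, 26 mm high. Origin: under its middle, on the table.
- rest_back (a point): Point low behind the rest's back plate (rest x = -80 mm, z = 20 mm): with the screen outward it lies on the tablet's back side (its -x).
- holder: Bystander: board-holder stand, round iron foot of diameter 68 mm, upright rod of diameter 10 mm to 240 mm high, and at 200 mm a short cross arm along y, 45 mm to each side. It stands beyond the tin, in the middle of the bench: the tablet must be carried round it. Origin: centre of the underside.
- tray: Bystander: small open aluminium tray, 60 x 90 x 20 mm high, to the left. Origin: centre of the underside.
- meter: Bystander: black hand meter lying flat, 75 x 140 x 45 mm high, to the right. Origin: centre of the underside.
Things that resemble listed ones, but are neither listed nor needed, are in the scene too. Leave any pink look-alike of the tablet alone. Leave any yellow look-alike of the lid alone.

How it is judged:
By the outcome, as a careful person would: the job done as asked, in the order asked, and still so for the second after the job is handed in, with the robot touching nothing.
It also fails if it takes over 64 s, if anything falls off the work surface, if the arm or the gripper's body presses on something with over 40 N, if the wrist force passes 120 N, or if a joint passes its speed limit or range.

## Robot

A 7-joint arm with a two-finger parallel gripper is mounted at the origin on the work surface. World frame = base frame: x ahead of the robot, y to its left, z up, the work surface at z = 0. Lengths are in mm, angles in rad, forces in N, time in s.
With the tool pointing down it reaches from about 425 to 950 mm from the base axis. Payload 16.7 kg.
Tool frame: the origin (TCP) lies between the finger pads; the fingertips stand 11 mm ahead of it and the grasp point (between the pads) lies 8 mm behind it (robot.tcp_to_tips is the distance from the TCP to the fingertips, in mm); z points along the fingers, y is the line along which they close (so a half turn about z gives the same grasp; the last joint's range is limited). The gripper opens to 94 mm and grips with 3 to 60 N. Pads are 16 mm wide; open, the fingers measure 119 mm over their backs; the gripper's body (75 mm by 177 mm) begins 78 mm behind the grasp point.
Start: joints at [0.963, 0.426, 0.074, 1.606, -0.034, 1.111, -0.067], TCP at [298.904, -605.169, 186.067] pointing down, gripper open.
Joint ranges: [-2.85, 2.85], [-0.5, 2.14], [-1.23, 1.37], [0.21, 2.46], [-1.02, 4.16], [0.16, 2.05], [-2.73, 2.73]. Speed limits (rad/s): [1.89, 1.89, 2.39, 2.39, 3.01, 3.01, 3.01].

## Interface

Orientations are given as a unit quaternion [x, y, z, w].
In Python, from bench import robot gives the robot as it stands.
- The arm moves only by the tool move_arm, never from a script. Its argument "moves" is a list of rows, each a list of 3 entries, a list of its own where there are three numbers: the shift along the world's x, y, z as a fraction of full scale, then the turn, a rotation vector about the world's x, y, z as a fraction of full scale, then the opening, from -1 (shut) to 1 (fully open). A call has 1 to 8 rows; each row is the pose to reach, as a shift and turn from the pose commanded when the call began; what a row does not reach only later rows make up. Full scale, the value 1, is 50 cm for a shift and 90 degrees for a turn. A row lasts 1/10 s, in which the tool goes at most 50 mm and 8.59 degrees, less where a joint would pass 70% of its speed; a pose out of reach is approached as far as the arm can. A call with a number of a shift or a turn outside -1 to 1 is refused whole. A call with a gripper value outside its range is refused whole. The fingers move at their own pace and stop on an object; the grip force is fixed at half the most. Time passes only in rows, so rows that repeat a pose let the fingers close. It gives the time, the measured TCP pose, the force, the opening and the grip force at its end, in the units of the state.
- robot.get_obs(): the state, without advancing time (a new reading comes with each control period).
- robot.snapshot(name): name is "scene" or "top" or "wrist"; returns a dict with "img" (384x512x3 uint8, blue, green, red), "z_map" (384x512 float32, mm along the optical axis (not along the pixel's ray), 0 where there is no reading), "fx", "fy", "cx", "cy" (pixels), "world_to_cam" (4x4, takes a point from world to camera coordinates). Camera axes: x right, y down, z forward; pixel columns grow to the right and rows downward; lengths in mm; the calibration is good to about 2 mm. A picture is of the moment at which its call begins.
- robot.finish_job(): hands the job in; it is judged then, once.
The state is a dict: "clock": time; "joint_pos": joint angles; "joint_vel": joint speeds; "joint_torque": joint torques, N m; "position": TCP position; "eef_rot": TCP orientation; "ft_force": force on the tool from outside, world axes, zero at the start; "wrist_torque": the same for the moment, N m; "gripper_width": opening from 0.0 (shut) to 1.0 (fully open); "grasp_force": force on a finger pad.
Only numpy, scipy, OpenCV 4.12 (cv2) and the standard library are available. Lean on these libraries where they do the work, as an engineer would, in place of code of your own. Each camera call takes 0.05 s, during which the arm holds its last target. There are 200 camera calls.

## Working session

There is one attempt and no reset: what is moved stays moved. The work goes in short steps, Python scripts to look and compute and a tool call to move; the robot and the scene stay as the last step left them, time stands still between calls to the robot, and variables do not carry over. Pictures are saved under pics/ and viewed, at most 11 in all, crops included, and the job is handed in when it is done.

Besides the shell and the picture viewer there is one more tool, called after "Call:" by a JSON object that holds its "api" and its "payload". move_arm: Moves the arm, as the interface text tells. Its arguments: {"type":"object","properties":{"moves":{"type":"array"}},"required":["moves"]}

```bash
ls; mkdir -p pics
python3 - <<'E'
from bench import robot
import cv2,numpy as np,pickle
o=robot.get_obs();print(o['position'],o['eef_rot'],o['gripper_width'],o['clock'])
d={n:robot.snapshot(n) for n in('scene','top')}
pickle.dump(d,open('s0.pkl','wb'))
for n in d:
    s=d[n];print(n,s['fx'],s['cx'],s['cy'],np.round(s['world_to_cam'],3).tolist())
    cv2.imwrite(f'pics/{n}0.png',cv2.resize(s['img'],(800,600)))
E
```

```text
pics
[ 298.70407851 -604.81720584  185.39669223] [ 9.73804497e-01  2.27386077e-01 -1.84899829e-04 -5.81795306e-04] 1.0012631934973135 0.0
scene 464.96502423580444 262.9972249790147 190.94232655236698 [[-0.854, 0.52, 0.012, 493.381], [0.43, 0.718, -0.547, -201.626], [-0.293, -0.462, -0.837, 1591.966], [0.0, 0.0, 0.0, 1.0]]
top 386.5781925385258 254.13480675083068 195.82918421997763 [[-0.015, -1.0, 0.018, -13.561], [-0.988, 0.012, -0.153, 550.943], [0.153, -0.02, -0.988, 1165.468], [0.0, 0.0, 0.0, 1.0]]
```

View pics/scene0.png

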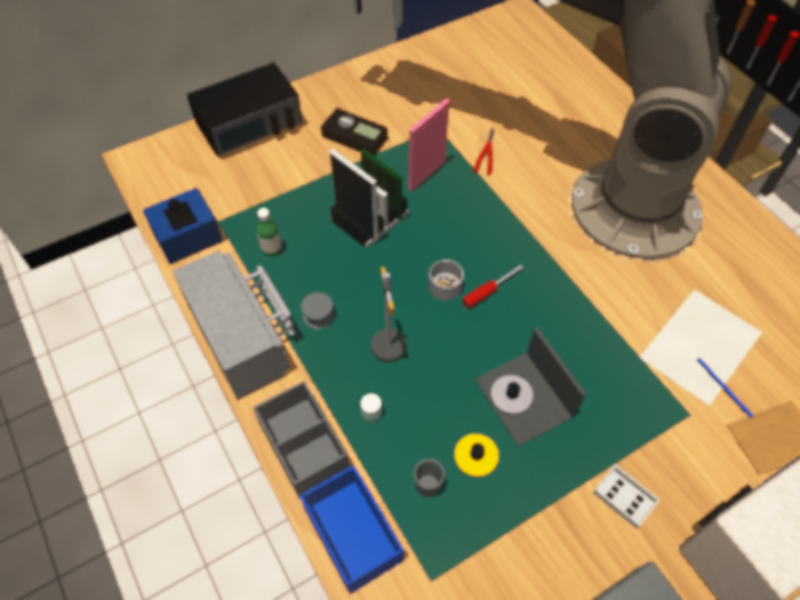

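View pics/top0.png

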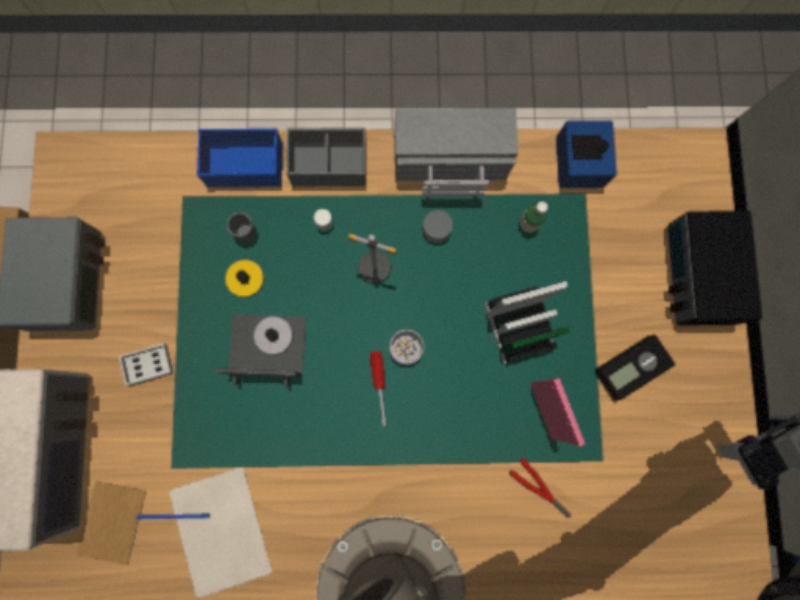

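The scene view (800x600) shows the tablet as the dark-faced slab at (355,190), the green board at (385,180), and the pink look-alike at (430,145). The grey lid is on the rest at (512,393), the yellow look-alike at (477,455), the open tin with screws at (446,280), and the plain cup at (430,477). The holder is at (388,345).

In the top view (800x600):
- **Lid candidates:** grey disc (272,335), yellow disc (244,278), reel (437,226). I choose the grey disc on the rest.
- **Tin candidates:** tin with screws (406,348), cup (241,228). I choose the tin with screws.
- **Tablet candidates:** slabs at (535,293), (530,319) and (540,338), and pink at (560,410). I choose by height.

```bash
cat > h.py <<'E'
import numpy as np,cv2,pickle
def world(s):
    z=s['z_map'];v,u=np.mgrid[:384,:512]
    c=np.stack([(u-s['cx'])/s['fx']*z,(v-s['cy'])/s['fy']*z,z],-1)
    T=np.linalg.inv(s['world_to_cam'])
    return c@T[:3,:3].T+T[:3,3]
def ray(s,u,v,zp):
    T=np.linalg.inv(s['world_to_cam']);d=T[:3,:3]@np.array([(u-s['cx'])/s['fx'],(v-s['cy'])/s['fy'],1.])
    return T[:3,3]+d*(zp-T[2,3])/d[2]
def rect(P):
    r=cv2.minAreaRect(P.astype(np.float32));return np.round(r[0],1),np.round(r[1],1),round(r[2],1)
E
python3 - <<'E'
from h import *
d=pickle.load(open('s0.pkl','rb'))
s=d['top'];W=world(s)
def reg(name,x0,y0,x1,y1,zl,zh,s=s,W=W):
    k=1.5625;B=np.zeros((384,512),bool);B[int(y0/k):int(y1/k),int(x0/k):int(x1/k)]=1
    m=B&(W[...,2]>zl)&(W[...,2]<zh);P=W[m]
    print(name,len(P), rect(P[:,:2]) if len(P)>5 else '', 'z',np.round(np.percentile(P[:,2],[10,50,90]),1) if len(P) else '')
reg('mat',430,380,520,450,-20,20)
reg('slabs far',480,270,600,310,170,210)
reg('slab>100 all',480,270,600,360,150,250)
reg('slab b',480,300,600,325,95,150)
reg('slab c',480,325,600,360,95,160)
reg('rack',480,270,600,370,38,60)
reg('tin',380,320,430,370,38,60)
reg('lid disc',225,310,310,380,9,20)
reg('knob',225,310,310,360,30,60)
reg('foot',225,310,310,380,1,7)
reg('back',215,350,310,390,80,110)
reg('holder',340,225,400,290,150,260)
reg('pink',525,370,590,450,100,250)
reg('yellow knob',220,250,270,300,20,80)
reg('flux',510,195,550,240,80,150)
reg('screwdriver',365,345,390,390,10,40)
m=d['scene'];
E
python3 - <<'E'
import cv2
i=cv2.imread('pics/scene0.png')[120:260,310:480];cv2.imwrite('pics/crop1.png',cv2.resize(i,None,fx=4,fy=4))
E
```

```text
mat 2552 (array([ 334.9, -173.9]), array([180.6, 137.4]), 89.1) z [-2.1  1.   4.2]
slabs far 187 (array([ 550.3, -262.1]), array([ 10.9, 119.6]), 15.6) z [182.7 187.6 190.4]
slab>100 all 221 (array([ 550.2, -262. ]), array([ 10.9, 119.9]), 15.6) z [164.1 187.  190.2]
slab b 165 (array([ 526.1, -262.7]), array([ 42.3, 114.1]), 7.8) z [107.9 113.2 128.6]
slab c 183 (array([ 477.2, -278.5]), array([112.4,  43.8]), 86.3) z [111.2 137.2 139.7]
rack 746 (array([ 513. , -269.4]), array([130.1, 113.9]), 15.3) z [44.8 48.2 51.2]
tin 69 (array([470.3, -39.5]), array([64.9, 65.4]), 89.4) z [41.7 45.2 48. ]
lid disc 429 (array([479. , 237.9]), array([129.9, 142.4]), 0.9) z [10.4 14.2 17.7]
knob 48 (array([500.4, 229.7]), array([19. , 22.5]), 1.3) z [38.2 40.6 43.7]
foot 1243 (array([482.9, 246.4]), array([172.6, 141. ]), 89.3) z [1.6 4.  6.1]
back 153 (array([423.1, 247. ]), array([149.1,   8.1]), 86.8) z [92.7 95.4 98.5]
holder 143 (array([639.9,  24.1]), array([85.9, 12.1]), 69.9) z [183.7 204.  229.4]
pink 495 (array([ 342. , -312.8]), array([119.9,  13.6]), 19.2) z [116.1 163.5 181.1]
yellow knob 56 (array([619.2, 290.8]), array([22.2, 22. ]), 43.7) z [26.9 35.9 40.4]
flux 107 (array([ 728.3, -299.4]), array([32.3, 25.8]), 52.1) z [ 82.6  95.6 121.3]
screwdriver 194 (array([427.7,  18.4]), array([31.5, 75.4]), 89.4) z [18.3 23.3 27.7]
```

View pics/crop1.png

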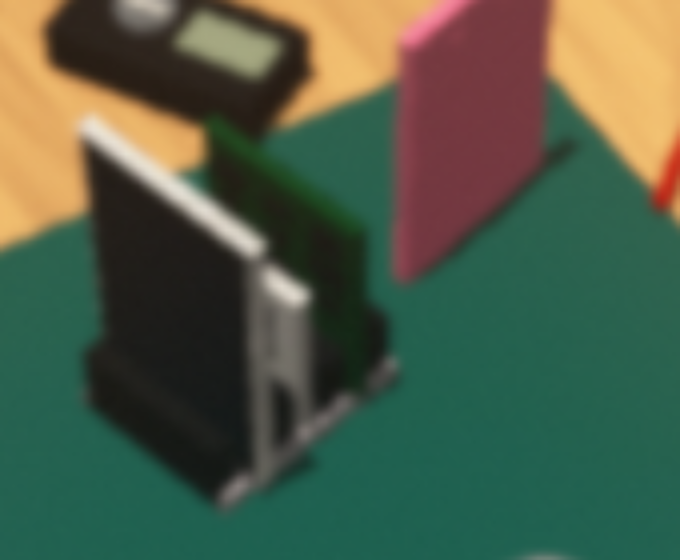

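The crop shows the dark-glass slab in the far slot, with its bright top edge running from about (85,120) to (260,255). It is the tallest slab, and its screen faces away from the plate and board. The pink slab stands apart at (480,150). The tablet choice is confirmed.

Call:
{"api": "move_arm", "payload": {"moves": [[[0,0,0.1],[0,0,0.1],0.2],[[0,0,0.18],[0,0,0.2],0.2],[[0.32,1,0.18],[0,0,0.3],0.2],[[0.32,1,0.18],[0,0,0.4],0.2],[[0.32,1,0.18],[0,0,0.5],0.2],[[0.32,1,0.18],[0,0,0.6],0.2],[[0.32,1,0.18],[0,0,0.7],0.2],[[0.32,1,0.18],[0,0,0.78],0.2]]}}

```text
clock: 0.9
position: [390.4, -317.4, 276.0]
eef_rot: [0.673, 0.74, -0.0, -0.0]
ft_force: [0.7, 0.3, 0.4]
gripper_width: 0.596
grasp_force: 0.0
```

Call:
{"api": "move_arm", "payload": {"moves": [[[0.16,0.55,0],[0,0,0],0.2],[[0.16,0.55,0],[0,0,0],0.2],[[0.16,0.55,0],[0,0,0],0.2],[[0.16,0.55,0],[0,0,0],0.2],[[0.16,0.55,0],[0,0,0],0.2],[[0.16,0.55,0],[0,0,0],0.2],[[0.16,0.55,0],[0,0,0],0.2]]}}

```text
clock: 1.6
position: [471.1, -39.5, 276.2]
eef_rot: [0.673, 0.74, 0.001, -0.0]
ft_force: [-0.7, 0.5, -0.0]
gripper_width: 0.603
grasp_force: 0.0
```

Run:
```python
from bench import robot
from h import *
o=robot.get_obs();print(o['position'],o['joint_pos'])
s=robot.snapshot('wrist');pickle.dump(s,open('w1.pkl','wb'))
T=np.linalg.inv(s['world_to_cam']);print(T[:3,3],T[:3,2])
cv2.imwrite('pics/w1.png',s['img'])
```

```text
[471.06781144 -39.48966216 276.17298083] [ 0.48125362  0.04448647 -0.54346795  1.89774549  0.02352532  1.2053925
  0.02427173]
[464.84966233  30.02506216 476.12092152] [ 0.02307885 -0.24224623 -0.96994027]
```

View pics/w1.png

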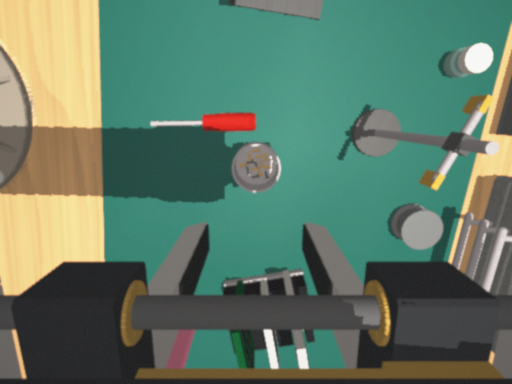

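The wrist view shows the tin with screws at (257,167), the screwdriver at (230,122), the holder at (378,132) with its arm leaning to (458,142), and the rack at (265,310). Next I'll measure the tin by ray at rim height against the depth reading, then go on to the lid.

```bash
cat >> h.py <<'E'
def circ(P):
    A=np.c_[2*P[:,:2],np.ones(len(P))];x=np.linalg.lstsq(A,(P[:,:2]**2).sum(1),rcond=None)[0]
    return np.round(x[:2],1),round(float(np.sqrt(x[2]+x[0]**2+x[1]**2)),1)
E
python3 - <<'E'
from h import *
s=pickle.load(open('w1.pkl','rb'));W=world(s)
B=np.zeros((384,512),bool);B[135:200,225:290]=1
m=B&(W[...,2]>38)&(W[...,2]<52);P=W[m];print('rim',len(P),circ(P),np.percentile(P[:,2],[10,50,90]),rect(P[:,:2]))
# independent: outer contour of non-green cast on rim plane
hsv=cv2.cvtColor(s['img'],cv2.COLOR_BGR2HSV)
g=((hsv[...,0]>70)&(hsv[...,0]<100)&(hsv[...,1]>90))
n=(B&~g).astype(np.uint8)
c=max(cv2.findContours(n,0,1)[0],key=cv2.contourArea);print('ell',cv2.minEnclosingCircle(c))
(u,v),r=cv2.minEnclosingCircle(c);print(ray(s,u,v,45))
E
```

```text
rim 391 (array([472.4, -37.9]), 32.1) [41.03977515 45.77381439 47.01685822] (array([472.3, -37.6]), array([66.5, 66.5]), 5.5)
ell ((255.77740478515625, 166.91278076171875), 26.234766006469727)
[471.9717276  -36.76016701  45.        ]
```

Call:
{"api": "move_arm", "payload": {"moves": [[[0,0.36,0],[0,0,0],0.1],[[0,0.36,0],[0,0,0],0.1],[[0,0.36,0],[0,0,0],0.1],[[0,0.36,0],[0,0,0],0.1],[[0,0.36,0],[0,0,0],0.1]]}}

```text
clock: 2.15
position: [469.8, 138.7, 276.0]
eef_rot: [0.674, 0.739, 0.0, -0.0]
ft_force: [-0.5, 0.5, -0.1]
gripper_width: 0.554
grasp_force: 0.0
```

Run:
```python
from bench import robot
from h import *
o=robot.get_obs();print(o['position'])
s=robot.snapshot('wrist');pickle.dump(s,open('w2.pkl','wb'))
W=world(s);Z=W[...,2]
def near(x,y,r):return np.hypot(W[...,0]-x,W[...,1]-y)<r
P=W[near(500,230,35)&(Z>34)&(Z<50)];print('knob',len(P),circ(P),rect(P[:,:2]),np.median(P[:,2]))
P=W[near(500,230,50)&(Z>10.5)&(Z<20)];print('disc',len(P),rect(P[:,:2]),np.median(P[:,2]))
P=W[near(423,247,100)&(Z>80)&(Z<110)];print('back',len(P),rect(P[:,:2]),np.median(P[:,2]))
P=W[near(482,244,120)&(Z>2.5)&(Z<6)];print('foot',len(P),rect(P[:,:2]),np.median(P[:,2]))
cv2.imwrite('pics/w2.png',s['img'])
```

```text
[469.82013472 138.73282107 276.04589582]
knob 256 (array([501.5, 231.1]), 8.3) (array([501.9, 231.2]), array([22.8, 21.7]), 5.3) 41.08756941846977
disc 2104 (array([501.7, 231.1]), array([74.6, 75.3]), 32.9) 15.156342879730516
back 1152 (array([424.5, 247.6]), array([149.7,   8.2]), 86.9) 95.98450663142037
foot 8801 (array([480.8, 243.6]), array([236., 239.]), 18.8) 4.302216754372125
```

View pics/w2.png

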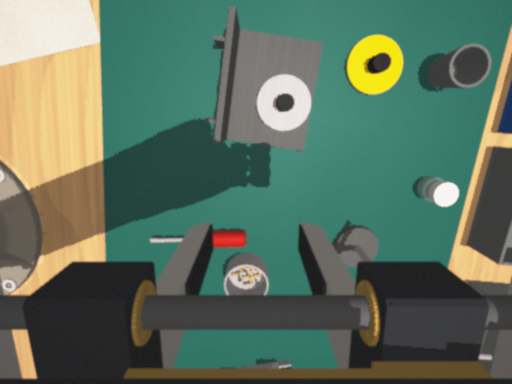

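The wrist view shows the grey lid with its knob at (284,102) on the rest, whose back plate runs from (233,10) to (220,145). The yellow look-alike is at (377,63) and the tin at (246,282). The two views put the lid at about (501,230.5) and the knob top at about 40 mm.

Call:
{"api": "move_arm", "payload": {"moves": [[[0.06,0.18,-0.1],[0,0,0],0.1],[[0.06,0.18,-0.2],[0,0,0],0.1],[[0.06,0.18,-0.3],[0,0,0],0.1],[[0.06,0.18,-0.36],[0,0,0],0.1],[[0.06,0.18,-0.43],[0,0,0],0.1],[[0.06,0.18,-0.43],[0,0,0],0.1],[[0.06,0.18,-0.43],[0,0,0],0.1],[[0.06,0.18,-0.43],[0,0,0],0.1]]}}

```text
clock: 3.0
position: [501.9, 225.3, 63.5]
eef_rot: [0.676, 0.737, 0.001, 0.001]
ft_force: [0.5, -0.5, 0.1]
gripper_width: 0.549
grasp_force: 0.0
```

Call:
{"api": "move_arm", "payload": {"moves": [[[-0.001,0.0105,0],[0,0,0],0.1],[[-0.001,0.0105,-0.02],[0,0,0],0.1],[[-0.001,0.0105,-0.04],[0,0,0],0.1],[[-0.001,0.0105,-0.055],[0,0,0],0.1],[[-0.001,0.0105,-0.068],[0,0,0],0.1],[[-0.001,0.0105,-0.068],[0,0,0],0.1],[[-0.001,0.0105,-0.068],[0,0,0],0.1]]}}

```text
clock: 3.7
position: [499.7, 230.9, 26.9]
eef_rot: [0.675, 0.738, -0.0, -0.0]
ft_force: [0.6, 0.8, -0.1]
gripper_width: 0.552
grasp_force: 0.0
```

Call:
{"api": "move_arm", "payload": {"moves": [[[0.002,0,0.003],[0,0,0],0.1],[[0.002,0,0.003],[0,0,0],-0.3],[[0.002,0,0.003],[0,0,0],-0.6],[[0.002,0,0.003],[0,0,0],-1],[[0.002,0,0.003],[0,0,0],-1],[[0.002,0,0.003],[0,0,0],-1],[[0.002,0,0.003],[0,0,0],-1],[[0.002,0,0.003],[0,0,0],-1]]}}

```text
clock: 4.5
position: [500.8, 230.8, 28.6]
eef_rot: [0.675, 0.738, -0.0, -0.0]
ft_force: [-0.6, -0.5, -0.3]
gripper_width: 0.011
grasp_force: 0.0
```

The fingers shut on nothing, so I'll look.

Run:
```python
from bench import robot
from h import *
o=robot.get_obs();print(o['position'],o['gripper_width'])
d={n:robot.snapshot(n) for n in('scene','top','wrist')}
cv2.imwrite('pics/c2.png',np.hstack([cv2.resize(d['scene']['img'][200:310,280:400],(400,367)),cv2.resize(d['wrist']['img'],(400,367))]))
for n in('scene','top','wrist'):
    W=world(d[n]);Z=W[...,2];P=W[(np.hypot(W[...,0]-501,W[...,1]-231)<60)&(Z>11)&(Z<18)];print(n,len(P),rect(P[:,:2]))
```

```text
[500.825169   230.80193751  28.57387136] 0.011297978880959528
scene 237 (array([503.9, 241.5]), array([51. , 82.1]), 80.6)
top 0 (array([0., 0.]), array([0., 0.]), 0.0)
wrist 5986 (array([501.4, 234.2]), array([75.5, 69.3]), 4.8)
```

View pics/c2.png

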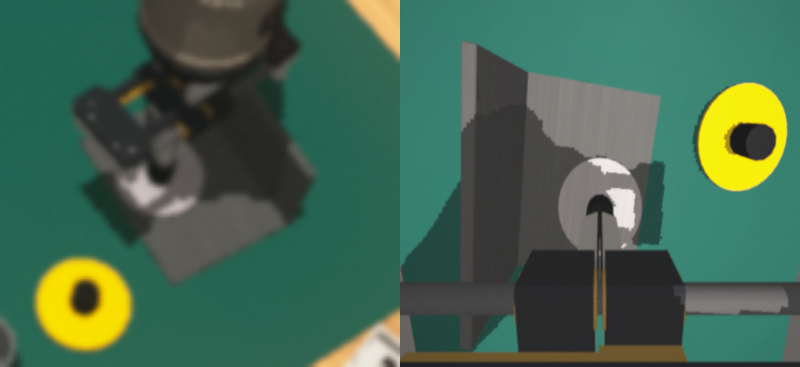

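Run:
```python
from bench import robot
from h import *
d={n:robot.snapshot(n) for n in('scene','wrist')};pickle.dump(d,open('s1.pkl','wb'))
def st(P):return len(P),np.round(P.min(0),1).tolist() if len(P) else '',np.round(P.max(0),1).tolist() if len(P) else ''
for n in d:
    W=world(d[n]);Z=W[...,2];I=d[n]['img'].max(2)
    N=np.hypot(W[...,0]-501,W[...,1]-231)<60
    P=W[N&(Z>12)&(Z<17)];print(n,'disc',st(P))
    P=W[N&(Z>36)&(Z<43)];print(n,'knobtop',st(P),rect(P[:,:2]) if len(P)>5 else '')
    for a,b in((44,50),(50,60),(60,75),(75,100)):
        P=W[N&(Z>a)&(Z<b)];print(n,a,b,st(P))
W=world(d['wrist'])
for v in range(200,262,4):print(v,[tuple(np.round(W[v,u]).astype(int)) for u in (250,256,262)])
```

```text
scene disc (202, [468.0, 209.9, 12.0], [543.3, 272.0, 17.0])
scene knobtop (24, [494.4, 222.8, 36.1], [516.4, 241.9, 42.5]) (array([507.8, 234.3]), array([13.4, 23. ]), 58.7)
scene 44 50 (1, [516.4, 230.7, 44.2], [516.4, 230.7, 44.2])
scene 50 60 (8, [499.6, 228.5, 53.0], [517.2, 238.8, 60.0])
scene 60 75 (19, [492.8, 229.7, 60.4], [517.6, 239.7, 74.5])
scene 75 100 (23, [495.5, 223.6, 75.3], [517.9, 239.6, 99.3])
wrist disc (5935, [463.8, 198.2, 12.0], [539.3, 268.9, 17.0])
wrist knobtop (326, [489.9, 232.7, 36.1], [512.0, 242.9, 42.7]) (array([500.4, 238.5]), array([22.5,  8.6]), 7.8)
wrist 44 50 (9, [496.7, 238.0, 48.6], [502.7, 239.7, 49.7])
wrist 50 60 (177, [488.5, 237.8, 50.1], [512.8, 241.1, 60.0])
wrist 60 75 (443, [488.3, 237.9, 60.0], [513.0, 241.4, 74.9])
wrist 75 100 (1144, [488.2, 221.6, 75.0], [513.1, 241.4, 100.0])
200 [(np.int64(496), np.int64(244), np.int64(15)), (np.int64(501), np.int64(244), np.int64(14)), (np.int64(505), np.int64(245), np.int64(16))]
204 [(np.int64(497), np.int64(242), np.int64(19)), (np.int64(501), np.int64(242), np.int64(19)), (np.int64(505), n
[... 1332 characters left out ...]
98), np.int64(239), np.int64(83)), (np.int64(501), np.int64(238), np.int64(80)), (np.int64(504), np.int64(241), np.int64(85))]
248 [(np.int64(498), np.int64(239), np.int64(88)), (np.int64(501), np.int64(239), np.int64(86)), (np.int64(504), np.int64(240), np.int64(89))]
252 [(np.int64(498), np.int64(240), np.int64(93)), (np.int64(501), np.int64(239), np.int64(90)), (np.int64(504), np.int64(240), np.int64(93))]
256 [(np.int64(498), np.int64(239), np.int64(96)), (np.int64(501), np.int64(238), np.int64(93)), (np.int64(504), np.int64(240), np.int64(97))]
260 [(np.int64(498), np.int64(240), np.int64(101)), (np.int64(501), np.int64(238), np.int64(97)), (np.int64(503), np.int64(240), np.int64(102))]
```

Run:
```python
from bench import robot
from h import *
print(robot.tcp_to_tips,[a for a in dir(robot) if a[0]!='_'])
o=robot.get_obs();print(o)
for n in('s1.pkl',):
    s=pickle.load(open(n,'rb'))['wrist'];T=np.linalg.inv(s['world_to_cam']);print(T[:3,3])
    i=s['img'];cv2.imwrite('pics/c3.png',cv2.resize(i[150:300,180:340],(800,600),interpolation=cv2.INTER_NEAREST)[:,:])
```

```text
11.0 ['PlanningError', 'finish_job', 'get_obs', 'snapshot', 'tcp_to_tips']
{'clock': 4.75, 'joint_pos': array([-0.02414435,  0.50345992, -0.65429981,  1.98156445,  0.42405558,
        0.79445585, -0.83421023]), 'joint_vel': array([ 0.00192236,  0.00194528,  0.000447  ,  0.00043235,  0.00083831,
       -0.00025334,  0.00075502]), 'joint_torque': array([ 7.69149847e-04, -8.20127106e+01, -1.17148054e+01, -3.30352557e+01,
       -2.99900898e-02, -4.28029499e-02,  4.75834736e-05]), 'position': array([500.81785673, 230.77121965,  28.5384347 ]), 'eef_rot': array([ 6.75355568e-01,  7.37492273e-01, -5.09687001e-05, -4.14446388e-05]), 'ft_force': array([-0.24741537, -0.47024188,  0.37842958]), 'wrist_torque': array([-0.06622066, -0.10006083, -0.00511069]), 'grasp_force': 0.0, 'gripper_width': 0.003171054304719174}
[495.15786989 300.5653012  228.45438144]
```

View pics/c3.png

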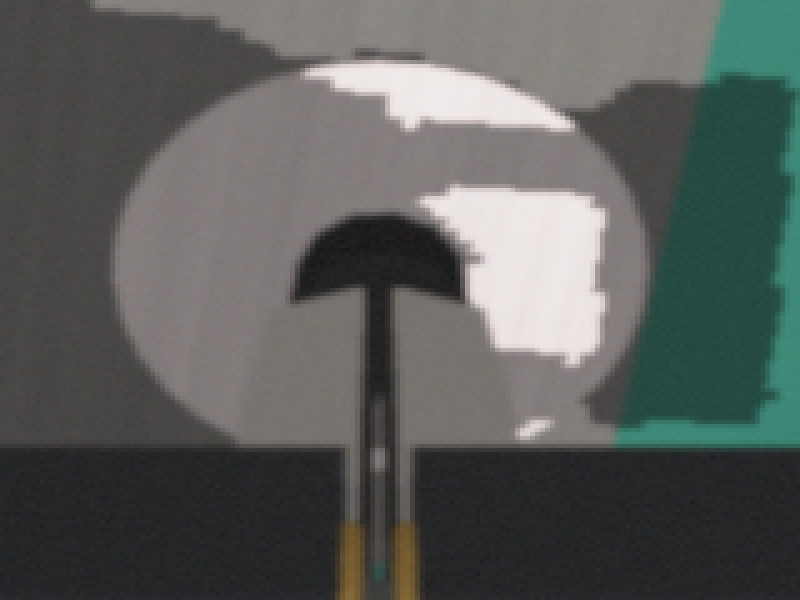

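This crop shows the knob's round top (380,250) uncovered beyond the shut finger tips, whose ends lie at row ~290. The tips seem to end above the knob, so I'll check the real tip height in the earlier open-finger views.

Run:
```python
from h import *
for n,tz in(('w1.pkl',276.17),('w2.pkl',276.05)):
    s=pickle.load(open(n,'rb'));W=world(s)
    P=W[(W[...,2]>150)];p=P[P[:,2]<330]
    print(n,len(p),'lowest tip z - tcp',np.round(np.percentile(p[:,2],[0,1,3,10])-tz,1))
    for v in range(222,262,4):print(v,[tuple(np.round(W[v,u]-[0,0,tz]).astype(int).tolist()) for u in (190,200,207,308,315,322)])
s=pickle.load(open('s1.pkl','rb'))['wrist'];W=world(s)
for v in range(206,240,3):print(v,[tuple(np.round(W[v,u]).astype(int).tolist()) for u in (240,246,252,260,266)])
```

```text
w1.pkl 4231 lowest tip z - tcp [-126.  -118.3 -110.7  -91. ]
222 [(377, -142, -276), (393, -139, -273), (404, -138, -275), (502, -27, 23), (574, -122, -274), (585, -121, -274)]
226 [(433, -34, 29), (439, -34, 28), (443, -35, 25), (501, -28, 29), (505, -27, 29), (509, -27, 28)]
230 [(435, -34, 36), (440, -33, 36), (443, -36, 26), (501, -29, 31), (503, -27, 36), (507, -27, 35)]
234 [(436, -34, 41), (441, -33, 42), (443, -39, 27), (500, -30, 37), (502, -27, 42), (506, -27, 41)]
238 [(437, -34, 46), (442, -35, 44), (443, -41, 27), (499, -30, 42), (501, -28, 47), (505, -28, 46)]
242 [(438, -34, 52), (442, -35, 48), (444, -43, 28), (499, -32, 42), (500, -28, 53), (504, -28, 52)]
246 [(439, -33, 59), (443, -36, 50), (444, -46, 28), (499, -34, 42), (500, -29, 54), (503, -27, 58)]
250 [(440, -33, 63), (443, -38, 51), (444, -48, 30), (500, -36, 43), (499, -29, 60), (502, -28, 62)]
254 [(441, -33, 67), (443, -40, 51), (444, -49, 31), (500, -39, 43), (499, -30, 61), (501, -27, 68)]
258 [(441, -35, 68), (444, -41, 53), (408, -200, -274), (500, -41, 43), (499, -32, 62), (500, -28, 70)]
w2.pkl 1441
[... 1378 characters left out ...]
41), (507, 241, 40)]
218 [(491, 235, 30), (495, 239, 40), (498, 239, 42), (503, 239, 41), (507, 240, 42)]
221 [(491, 236, 39), (495, 237, 42), (499, 237, 42), (504, 238, 41), (507, 238, 41)]
224 [(491, 235, 42), (495, 239, 54), (499, 240, 54), (503, 240, 54), (507, 240, 53)]
227 [(492, 239, 59), (495, 239, 59), (499, 239, 58), (503, 240, 58), (506, 240, 59)]
230 [(492, 239, 64), (495, 239, 64), (499, 240, 64), (503, 240, 63), (506, 241, 65)]
233 [(492, 239, 69), (495, 239, 68), (499, 240, 69), (503, 240, 69), (506, 240, 69)]
236 [(492, 239, 73), (496, 240, 74), (499, 240, 73), (503, 240, 74), (506, 240, 73)]
239 [(493, 239, 77), (496, 239, 77), (499, 240, 78), (503, 240, 77), (506, 240, 77)]
```

In the wrist views the finger tips lie about 22 mm behind the reported TCP (tips at z≈50 with the TCP at 28.5), not 11 mm ahead. The table, rim and foot heights all read correctly in the same pictures. I'll trust the pictures, so tip height = TCP z + 22.

Call:
{"api": "move_arm", "payload": {"moves": [[[0,0,0],[0,0,0],0.1],[[0,0,0.0],[0,0,0],0.1],[[0,0,0],[0,0,0],0.1],[[0,0,-0.01],[0,0,0],0.1],[[0,0,-0.025],[0,0,0],0.1],[[0,0,-0.04],[0,0,0],0.1],[[0,0,-0.055],[0,0,0],0.1],[[0,0,-0.055],[0,0,0],0.1]]}}

```text
clock: 5.55
position: [500.1, 230.5, -0.3]
eef_rot: [0.675, 0.738, -0.001, -0.0]
ft_force: [-0.1, -0.6, 0.0]
gripper_width: 0.548
grasp_force: 0.0
```

Run:
```python
from bench import robot
from h import *
o=robot.get_obs();print(o['position'],o['gripper_width'],o['ft_force'])
s=robot.snapshot('wrist');W=world(s);Z=W[...,2]
P=W[(np.hypot(W[...,0]-501,W[...,1]-231)<18)&(Z>34)&(Z<44)];print('knobtop',len(P),P.min(0),P.max(0))
for v in range(204,244,3):print(v,[tuple(np.round(W[v,u]).astype(int).tolist()) for u in (210,218,226,286,294,302)])
```

```text
[ 5.00066041e+02  2.30510804e+02 -2.79284197e-01] 0.5478183189358989 [-0.09968952 -0.63113655  0.00797655]
knobtop 1515 [489.66428787 219.42579616  34.00829335] [513.00833323 243.44745139  42.93809952]
204 [(472, 246, 15), (476, 246, 13), (481, 247, 16), (518, 250, 14), (522, 251, 17), (527, 252, 16)]
207 [(472, 244, 15), (476, 245, 15), (481, 245, 15), (518, 249, 15), (523, 249, 15), (527, 250, 16)]
210 [(472, 242, 15), (477, 243, 15), (481, 244, 15), (518, 247, 15), (523, 247, 15), (528, 248, 15)]
213 [(472, 241, 15), (477, 241, 14), (482, 242, 15), (518, 245, 15), (523, 245, 15), (528, 246, 16)]
216 [(472, 239, 15), (477, 239, 15), (482, 239, 15), (518, 243, 16), (523, 244, 16), (528, 244, 15)]
219 [(472, 237, 16), (477, 237, 15), (482, 237, 14), (519, 241, 15), (523, 241, 15), (528, 242, 15)]
222 [(472, 234, 14), (477, 235, 15), (482, 236, 15), (519, 239, 16), (524, 240, 15), (527, 242, 22)]
225 [(473, 235, 22), (477, 233, 15), (482, 234, 15), (519, 237, 14), (524, 238, 16), (527, 241, 24)]
228 [(474, 235, 27), (477, 231, 15), (482, 232, 17), (519, 235, 15), (524, 236, 15), (527, 240, 28)]
231 [(474, 235, 31), (477, 230, 15), (482, 230, 16), (520, 233, 14), (525, 233, 14), (526, 240, 33)]
234 [(475, 234, 32), (477, 227, 15), (482, 228, 16), (520, 231, 15), (525, 232, 15), (526, 240, 36)]
237 [(475, 232, 31), (478, 225, 15), (483, 226, 15), (520, 229, 15), (525, 230, 15), (526, 238, 37)]
240 [(475, 230, 33), (478, 224, 16), (483, 224, 15), (520, 227, 15), (525, 228, 15), (526, 236, 36)]
243 [(475, 229, 34), (478, 222, 15), (483, 222, 15), (520, 225, 14), (525, 226, 15), (526, 235, 37)]
```

Call:
{"api": "move_arm", "payload": {"moves": [[[0.002,0.002,-0.004],[0,0,0],0],[[0.002,0.002,-0.004],[0,0,0],-0.4],[[0.002,0.002,-0.004],[0,0,0],-1],[[0.002,0.002,-0.004],[0,0,0],-1],[[0.002,0.002,-0.004],[0,0,0],-1],[[0.002,0.002,-0.004],[0,0,0],-1]]}}

```text
clock: 6.2
position: [501.9, 231.8, -0.8]
eef_rot: [0.675, 0.737, 0.0, 0.0]
ft_force: [-0.5, -0.1, 2.5]
gripper_width: 0.25
grasp_force: 30.0
```

Call:
{"api": "move_arm", "payload": {"moves": [[[0,0,0.05],[0,0,0],-1],[[0,0,0.14],[0,0,0],-1],[[-0.03,-0.1,0.16],[0,0,0],-1],[[-0.06,-0.2,0.16],[0,0,0],-1],[[-0.06,-0.3,0.16],[0,0,0],-1],[[-0.06,-0.4,0.16],[0,0,0],-1],[[-0.06,-0.5,0.16],[0,0,0],-1],[[-0.06,-0.54,0.16],[0,0,0],-1]]}}

```text
clock: 7.0
position: [471.1, -42.6, 79.1]
eef_rot: [0.677, 0.736, -0.001, 0.0]
ft_force: [0.5, 0.1, -1.4]
gripper_width: 0.25
grasp_force: 30.0
```

Call:
{"api": "move_arm", "payload": {"moves": [[[0,0,0],[0,0,0],-1],[[0,0,0],[0,0,0],-1],[[0,0,0],[0,0,0],-1]]}}

```text
clock: 7.3
position: [471.9, -37.0, 79.1]
eef_rot: [0.675, 0.738, 0.0, -0.0]
ft_force: [0.4, 0.4, -1.3]
gripper_width: 0.248
grasp_force: 30.0
```

Run:
```python
from bench import robot
from h import *
o=robot.get_obs();print(o['position'],o['gripper_width'],o['ft_force'],o['eef_rot'])
d={n:robot.snapshot(n) for n in('scene','wrist')};s=d['wrist'];W=world(s);Z=W[...,2];pickle.dump(d,open('s2.pkl','wb'))
N=np.hypot(W[...,0]-472,W[...,1]+38)<55
P=W[N&(Z>80)&(Z<100)];print('disc',len(P),P.min(0),P.max(0),np.linalg.lstsq(np.c_[P[:,:2],np.ones(len(P))],P[:,2],rcond=None)[0])
P=W[N&(Z>40)&(Z<50)];print('rim',len(P),circ(P) if len(P)>20 else '')
cv2.imwrite('pics/c4.png',np.hstack([cv2.resize(d['scene']['img'][140:230,230:350],(400,300)),cv2.resize(s['img'][100:300,130:390],(400,300))]))
```

```text
[471.90471827 -37.03376389  79.12758886] 0.24764409220534805 [ 0.41519227  0.36025526 -1.33748086] [ 6.74828870e-01  7.37974227e-01  1.75541796e-04 -8.40323451e-05]
disc 6406 [434.79145089 -76.06052906  90.69516364] [5.10356393e+02 2.75305338e-01 9.99837840e+01] [ 3.47404772e-04 -1.06559892e-03  9.49384348e+01]
rim 242 (array([472.3, -37.7]), 32.2)
```

View pics/c4.png

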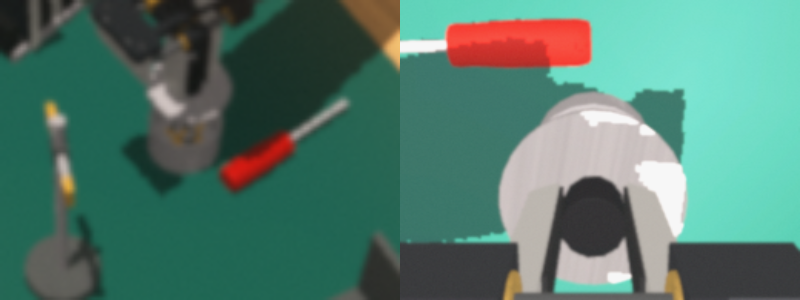

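The picture shows the level lid held centred above the tin, with the rim showing just behind the disc at (595,100). Disc centre is (472.6,-37.9) and rim centre (472.3,-37.7), so I'll lower it.

Call:
{"api": "move_arm", "payload": {"moves": [[[0,-0.001,-0.03],[0,0,0],-1],[[0,-0.001,-0.06],[0,0,0],-1],[[0,-0.001,-0.07],[0,0,0],-1],[[0,-0.001,-0.078],[0,0,0],-1],[[0,-0.001,-0.083],[0,0,0],-1],[[0,-0.001,-0.086],[0,0,0],-1],[[0,-0.001,-0.088],[0,0,0],-1],[[0,-0.001,-0.088],[0,0,0],-1]]}}

```text
clock: 8.2
position: [472.0, -38.7, 35.2]
eef_rot: [0.675, 0.737, 0.0, 0.0]
ft_force: [-0.1, 0.1, -0.9]
gripper_width: 0.246
grasp_force: 30.0
```

Call:
{"api": "move_arm", "payload": {"moves": [[[0,0.001,-0.001],[0,0,0],-1],[[0,0.001,-0.002],[0,0,0],-1],[[0,0.001,-0.003],[0,0,0],-1],[[0,0.001,-0.003],[0,0,0],-1]]}}

```text
clock: 8.6
position: [472.0, -38.2, 34.1]
eef_rot: [0.675, 0.737, -0.0, 0.0]
ft_force: [-3.7, 1.1, 13.3]
gripper_width: 0.247
grasp_force: 30.0
```

Call:
{"api": "move_arm", "payload": {"moves": [[[0,0,0.001],[0,0,0],-1],[[0,0,0.002],[0,0,0],-0.4],[[0,0,0.002],[0,0,0],-0.1],[[0,0,0.002],[0,0,0],0.1],[[0,0,0.002],[0,0,0],0.1],[[0,0,0.06],[0,0,0],0.1],[[0,0,0.16],[0,0,0],0.1],[[0,0,0.26],[0,0,0],0.1]]}}

```text
clock: 9.4
position: [471.0, -37.7, 164.7]
eef_rot: [0.675, 0.738, -0.0, -0.001]
ft_force: [1.4, 0.3, -0.1]
gripper_width: 0.553
grasp_force: 0.0
```

Run:
```python
from bench import robot
from h import *
o=robot.get_obs();print(o['position'],o['gripper_width'],o['ft_force'])
d={n:robot.snapshot(n) for n in('scene','wrist')}
for n in d:
    s=d[n];W=world(s);Z=W[...,2]
    N=np.hypot(W[...,0]-472,W[...,1]+38)<50
    P=W[N&(Z>45)&(Z<54)];c=np.linalg.lstsq(np.c_[P[:,:2]-[472,-38],np.ones(len(P))],P[:,2],rcond=None)[0]
    print(n,'disc',len(P),rect(P[:,:2]),'tilt/h',c)
    P=W[N&(Z>72)&(Z<86)];print('knob',len(P),rect(P[:,:2]) if len(P)>5 else '')
```

```text
[471.03158578 -37.6998371  164.69822152] 0.5526304094811071 [ 1.41908424  0.2553142  -0.07365053]
scene disc 313 (array([475.3, -40.2]), array([75.4, 72.7]), 8.3) tilt/h [-1.69926147e-03 -3.82706080e-03  4.96564470e+01]
knob 44 (array([475.3, -38.9]), array([25.1, 21.5]), 58.6)
wrist disc 3498 (array([472.5, -38.8]), array([75.4, 75.2]), 79.4) tilt/h [ 1.03332220e-04 -4.84729214e-04  5.02063485e+01]
knob 463 (array([472.4, -38.4]), array([22.3, 22.7]), 4.3)
```

The lid is seated: disc top ≈ 49.7–50.2, level, centred. Next, the tablet.

Call:
{"api": "move_arm", "payload": {"moves": [[[0,0,0.1],[0,0,0],0.2],[[0.03,-0.06,0.2],[0,0,0.04],0.2],[[0.06,-0.14,0.26],[0,0,0.11],0.2],[[0.1,-0.22,0.26],[0,0,0.11],0.2],[[0.13,-0.3,0.26],[0,0,0.11],0.2],[[0.13,-0.3,0.26],[0,0,0.11],0.2],[[0.13,-0.3,0.26],[0,0,0.11],0.2]]}}

```text
clock: 10.2
position: [536.7, -188.8, 292.6]
eef_rot: [0.61, 0.793, 0.0, -0.001]
ft_force: [0.3, 0.7, 0.4]
gripper_width: 0.595
grasp_force: 0.0
```

Run:
```python
from bench import robot
from h import *
o=robot.get_obs();print(o['position'],o['eef_rot'],o['joint_pos'])
s=robot.snapshot('wrist');pickle.dump(s,open('w3.pkl','wb'));W=world(s);Z=W[...,2]
N=np.hypot(W[...,0]-550,W[...,1]+262)<75
P=W[N&(Z>182)&(Z<194)];print('tab',len(P),rect(P[:,:2]),np.median(P[:,2]))
hsv=s['img'].max(2)
N=np.hypot(W[...,0]-513,W[...,1]+269)<95
for a,b in((100,120),(128,145),(44,53)):
    P=W[N&(Z>a)&(Z<b)];print(a,len(P),rect(P[:,:2]))
```

```text
[ 536.69335198 -188.78751498  292.61405552] [ 6.09766342e-01  7.92580799e-01  8.20223679e-05 -8.23370360e-04] [ 0.74817996  0.22652981 -0.61820887  1.68005533  0.13531227  1.27977229
  0.3621844 ]
tab 939 (array([ 549.3, -253. ]), array([ 10.4, 101.3]), 14.9) 189.04396898360545
100 854 (array([ 518. , -267.1]), array([ 84.8, 107.7]), 19.1)
128 348 (array([ 504.9, -234.4]), array([88.1, 36.8]), 19.1)
44 2485 (array([ 516. , -268.5]), array([129.1, 109.5]), 18.3)
```

Call:
{"api": "move_arm", "payload": {"moves": [[[0.028,-0.146,-0.05],[0,0,0],0.2],[[0.028,-0.146,-0.1],[0,0,0],0.2],[[0.028,-0.146,-0.16],[0,0,0],0.2],[[0.028,-0.146,-0.2],[0,0,0],0.2],[[0.028,-0.146,-0.2],[0,0,0],0.2],[[0.028,-0.146,-0.2],[0,0,0],0.2]]}}

```text
clock: 10.85
position: [551.1, -260.1, 194.4]
eef_rot: [0.609, 0.793, 0.0, 0.0]
ft_force: [0.7, -0.1, 1.3]
gripper_width: 0.6
grasp_force: 0.0
```

Run:
```python
from bench import robot
from h import *
o=robot.get_obs();print(o['position'],o['eef_rot'])
s=robot.snapshot('wrist');W=world(s);Z=W[...,2]
N=np.hypot(W[...,0]-550,W[...,1]+262)<75
P=W[N&(Z>182)&(Z<194)];print('tab',len(P),rect(P[:,:2]),np.median(P[:,2]),P.min(0),P.max(0))
P=W[N&(Z>196)&(Z<225)];print('tips',len(P),P.min(0),P.max(0))
cv2.imwrite('pics/c5.png',s['img'])
```

```text
[ 551.14096425 -260.07728335  194.41392838] [6.08574783e-01 7.93496510e-01 1.01967515e-04 1.10369943e-04]
tab 2383 (array([ 551. , -259.8]), array([ 10.1, 114.3]), 15.3) 189.11069672750196 [ 531.52245808 -314.87321877  182.42292989] [ 570.91670571 -203.68943775  191.43317833]
tips 307 [ 511.8190025  -275.75770935  213.58949638] [ 587.37530255 -241.11824527  224.98655416]
```

View pics/c5.png

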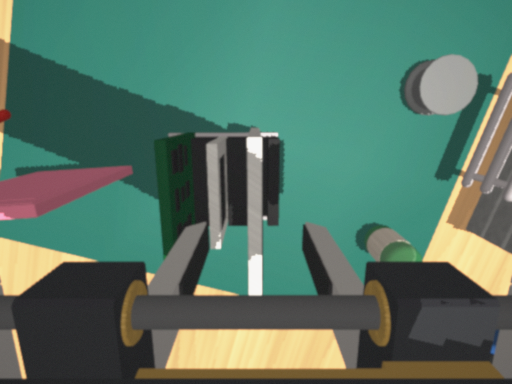

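The tablet's bright top edge runs down column 255 between the open fingers (tips at (205,230) and (310,230)). The cover plate is at (215,190) and the board at (178,190), both lower. I'll descend and grip.

Call:
{"api": "move_arm", "payload": {"moves": [[[0,-0.003,-0.03],[0,0,0],0.2],[[0,-0.003,-0.06],[0,0,0],0.2],[[0,-0.003,-0.09],[0,0,0],0.2],[[0,-0.003,-0.12],[0,0,0],0.1],[[0,-0.003,-0.12],[0,0,0],-0.4],[[0,-0.003,-0.12],[0,0,0],-1],[[0,-0.003,-0.12],[0,0,0],-1],[[0,-0.003,-0.12],[0,0,0],-1]]}}

```text
clock: 11.7
position: [551.2, -262.8, 134.2]
eef_rot: [0.609, 0.793, 0.0, 0.0]
ft_force: [-0.3, -0.5, -0.3]
gripper_width: 0.243
grasp_force: 0.0
```

Call:
{"api": "move_arm", "payload": {"moves": [[[0,0,0],[0,0,0],-1],[[0,0,0],[0,0,0],-1]]}}

```text
clock: 11.9
position: [551.1, -262.8, 133.9]
eef_rot: [0.609, 0.793, 0.0, 0.0]
ft_force: [-0.1, 0.1, 1.6]
gripper_width: 0.102
grasp_force: 30.0
```

The tablet is gripped at 9.6 mm opening, 30 N. I'll lift straight out and carry it on the robot side of the holder, at moderate speed.

Run:
```python
import numpy as np
from scipy.spatial.transform import Rotation as R
ey=np.array([.054,.9985,0]);print((R.from_rotvec(np.radians(-20)*ey)).as_rotvec(degrees=True)/90, -18/90)
```

```text
[-0.012      -0.22188889 -0.        ] -0.2
```

Call:
{"api": "move_arm", "payload": {"moves": [[[0,0,0.02],[0,0,0],-1],[[0,0,0.05],[0,0,0],-1],[[0,0,0.1],[0,0,0],-1],[[0,0,0.15],[0,0,0],-1],[[0,0,0.2],[0,0,0],-1],[[0,0,0.23],[0,0,0],-1],[[-0.01,0.01,0.25],[0,0,-0.02],-1],[[-0.03,0.04,0.25],[0,0,-0.05],-1]]}}

```text
clock: 12.7
position: [535.9, -243.3, 259.6]
eef_rot: [0.641, 0.767, 0.0, 0.001]
ft_force: [0.3, -0.4, -2.6]
gripper_width: 0.103
grasp_force: 30.0
```

Call:
{"api": "move_arm", "payload": {"moves": [[[-0.02,0.06,0],[0,0,-0.02],-1],[[-0.04,0.12,0],[0,0,-0.04],-1],[[-0.06,0.18,0],[0,0,-0.06],-1],[[-0.08,0.24,0],[0,0,-0.08],-1],[[-0.1,0.3,0],[0,0,-0.1],-1],[[-0.11,0.36,0],[0,0,-0.12],-1],[[-0.11,0.42,0],[0,0,-0.14],-1],[[-0.11,0.48,0],[0,0,-0.15],-1]]}}

```text
clock: 13.5
position: [479.8, -1.4, 258.4]
eef_rot: [0.727, 0.687, -0.0, 0.0]
ft_force: [0.7, 1.3, -2.8]
gripper_width: 0.106
grasp_force: 30.0
```

Call:
{"api": "move_arm", "payload": {"moves": [[[-0.01,0.06,0],[0,0,0],-1],[[-0.02,0.13,0],[0,0,0],-1],[[-0.03,0.2,0],[0,0,0],-1],[[-0.04,0.27,0],[0,0,0],-1],[[-0.05,0.34,0],[0,0,0],-1],[[-0.06,0.41,0],[0,0,0],-1],[[-0.06,0.46,0],[0,0,0],-1],[[-0.06,0.5,0],[0,0,0],-1]]}}

```text
clock: 14.3
position: [449.6, 248.8, 258.3]
eef_rot: [0.726, 0.688, -0.0, -0.0]
ft_force: [0.2, -0.1, -3.2]
gripper_width: 0.105
grasp_force: 30.0
```

Call:
{"api": "move_arm", "payload": {"moves": [[[0,0,-0.02],[-0.002,-0.04,0],-1],[[0,0,-0.05],[-0.004,-0.08,0],-1],[[0,0,-0.08],[-0.006,-0.12,0],-1],[[0,0,-0.11],[-0.009,-0.16,0],-1],[[0,0,-0.13],[-0.011,-0.2,0],-1],[[0,0,-0.14],[-0.012,-0.222,0],-1],[[0,0,-0.14],[-0.012,-0.222,0],-1],[[0,0,-0.14],[-0.012,-0.222,0],-1]]}}

```text
clock: 15.1
position: [450.5, 247.2, 188.7]
eef_rot: [0.715, 0.677, 0.119, 0.126]
ft_force: [0.7, -0.6, -2.3]
gripper_width: 0.108
grasp_force: 30.0
```

Run:
```python
from bench import robot
from h import *
from scipy.spatial.transform import Rotation as R
o=robot.get_obs();print(o['position'],o['ft_force'],o['joint_pos'])
M=R.from_quat(o['eef_rot']).as_matrix();print('tool z',M[:,2],'tool y',M[:,1])
d={n:robot.snapshot(n) for n in('scene','top','wrist')};pickle.dump(d,open('s3.pkl','wb'))
cv2.imwrite('pics/c6.png',np.hstack([cv2.resize(d['scene']['img'][150:320,250:420],(400,400)),cv2.resize(d['wrist']['img'],(400,400))]))
```

```text
[450.54525615 247.17204242 188.71412501] [ 0.71543453 -0.61745577 -2.25803653] [ 0.09336266  0.06847647 -0.93320149  2.14645302  0.46629944  0.78332764
 -1.19200079]
tool z [ 0.34068468 -0.01880605 -0.93998951] tool y [ 0.93862498 -0.05063193  0.3412031 ]
```

View pics/c6.png

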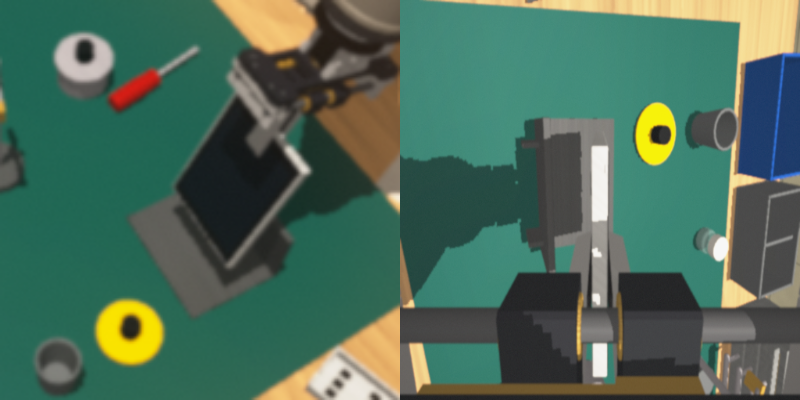

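The picture shows the tablet held tipped back above the rest's foot plate with its dark screen outward (scene crop centre (240,175)). The lid is on the tin at (85,65). Next I'll measure the tablet relative to the rest.

```bash
cat > tab.py <<'E'
from h import *
a=np.radians(-3.1);O=np.array([483.4,244.4,0]);RR=np.array([[np.cos(a),np.sin(a),0],[-np.sin(a),np.cos(a),0],[0,0,1]])
def tab(s,p0,r=150,zmin=12):
    # screen = dark pixels near the tablet, plane fit in the rest frame
    W=(world(s)-O)@RR.T;I=s['img'].max(2)
    N=(np.linalg.norm(W-p0,axis=-1)<r)&(W[...,2]>zmin)
    P=W[N];n0=np.array([.94,0,.34]);q=P@n0
    h,e=np.histogram(q,np.arange(q.min(),q.max()+4,2));k=e[h.argmax()]+1
    for t in (8,5,4):
        P_=P[np.abs(P@n0-k)<t];c=P_.mean(0);n0=np.linalg.svd(P_-c)[2][2];n0*=np.sign(n0[0]);k=c@n0
    ez=np.array([0,0,1])-n0*n0[2];ez/=np.linalg.norm(ez);eyy=np.cross(ez,n0)
    r_=rect(np.c_[P_@eyy,P_@ez])
    yz=np.array(r_[0]);ctr=yz[0]*eyy+yz[1]*ez+k*n0
    print(len(P_),'n',np.round(n0,3),'tilt',round(np.degrees(np.arcsin(n0[2])),1),'yaw',round(np.degrees(np.arctan2(n0[1],n0[0])),1),'rect',r_,'centre(rest)',np.round(ctr,1),'bottom screen mid',np.round(ctr-90*ez,1))
E
python3 - <<'E'
from tab import *
d=pickle.load(open('s3.pkl','rb'))
from bench import robot
tcp=(np.array([450.5,247.2,188.7])-O)@RR.T;print('tcp rest',tcp)
lz=np.array([-.341,0,.94]);b=tcp-125.9*lz;print('pred bottom',b,'pred screen bottom',b+5*np.array([.94,0,.341]))
tab(d['scene'],b+90*lz)
W=(world(d['wrist'])-O)@RR.T;t=b+180*lz
P=W[(np.abs((W-t)@lz)<4)&(np.linalg.norm(W-t,axis=-1)<75)];print('top edge',len(P),P.min(0),P.max(0),'pred',t)
W=(world(d['wrist'])-O)@RR.T
P=W[(np.abs(W[...,2]-96)<6)&(np.abs(W[...,0]+59)<20)];print('plate top',P.min(0),P.max(0))
E
```

```text
tcp rest [-33.00327713   1.01670973 188.7       ]
pred bottom [ 9.92862287  1.01670973 70.354     ] pred screen bottom [14.62862287  1.01670973 72.059     ]
2057 n [0.939 0.003 0.343] tilt 20.1 yaw 0.2 rect (array([  0.5, 169.9]), array([121.1, 217.4]), 0.0) centre(rest) [-18.2   0.4 174.2] bottom screen mid [12.6  0.5 89.7]
top edge 4202 [-66.59716782 -58.73336268 231.41488587] [-33.11987458  61.27442935 249.00764109] pred [-51.45137713   1.01670973 239.554     ]
plate top [-63.37483857 -64.09066655  90.03027386] [-55.04115747  74.85230174  98.33933916]
```

Call:
{"api": "move_arm", "payload": {"moves": [[[-0.01,0,-0.02],[0,0,0],-1],[[-0.02,0,-0.05],[0,0,0],-1],[[-0.03,0,-0.08],[0,0,0],-1],[[-0.038,0,-0.1],[0,0,0],-1],[[-0.038,0,-0.115],[0,0,0],-1],[[-0.038,0,-0.122],[0,0,0],-1],[[-0.038,0,-0.122],[0,0,0],-1],[[-0.038,0,-0.122],[0,0,0],-1]]}}

```text
clock: 16.05
position: [432.2, 247.5, 127.9]
eef_rot: [0.715, 0.677, 0.12, 0.126]
ft_force: [-0.0, -0.1, -2.2]
gripper_width: 0.101
grasp_force: 30.0
```

Run:
```python
from tab import *
from bench import robot
o=robot.get_obs();tcp=(o['position']-O)@RR.T;print(o['position'],'rest',tcp,o['ft_force'])
s=robot.snapshot('scene')
lz=np.array([-.341,0,.94]);b=tcp-125.9*lz;print('pred screen bottom',b+5*np.array([.94,0,.341]))
tab(s,b+60*lz,70)
W=(world(s)-O)@RR.T
c=b+5*np.array([.94,0,.341])
n=np.array([.94,0,.341]);P=W[(np.abs((W-c)@n)<3)&(np.linalg.norm(W-c,axis=-1)<60)];q=(P-b)@lz;print('lowest along slab',np.percentile(q,[0,2,5]))
```

```text
[432.16583887 247.47707973 127.93451231] rest [-51.32559348   0.30189433 127.93451231] [-0.00362586 -0.1267345  -2.1884752 ]
pred screen bottom [-3.69369348  0.30189433 11.29351231]
1185 n [0.94  0.002 0.341] tilt 19.9 yaw 0.1 rect (array([-0. , 76.4]), array([122.4, 129.5]), 0.4) centre(rest) [-21.7  -0.1  73.4] bottom screen mid [  8.9   0.  -11.2]
lowest along slab [-12.98172075 -11.15175757 -10.45395927]
```

Call:
{"api": "move_arm", "payload": {"moves": [[[0,0,-0.002],[0,0,0],-1],[[0,0,-0.004],[0,0,0],-1],[[0,0,-0.006],[0,0,0],-1],[[0,0,-0.007],[0,0,0],-1],[[0,0,-0.007],[0,0,0],-1]]}}

```text
clock: 16.6
position: [431.8, 247.3, 124.1]
eef_rot: [0.715, 0.678, 0.119, 0.126]
ft_force: [-0.6, 1.0, -0.9]
gripper_width: 0.104
grasp_force: 30.0
```

Call:
{"api": "move_arm", "payload": {"moves": [[[-0.004,0,0],[0,0,0],-1],[[-0.008,0,0],[0,0,0],-1],[[-0.012,0.001,0],[0,0,0],-1],[[-0.014,0.001,0],[0,0,0],-1],[[-0.014,0.001,0],[0,0,0],-1]]}}

```text
clock: 17.1
position: [424.7, 247.8, 124.1]
eef_rot: [0.715, 0.678, 0.119, 0.126]
ft_force: [-1.9, 0.3, -1.2]
gripper_width: 0.102
grasp_force: 30.0
```

Call:
{"api": "move_arm", "payload": {"moves": [[[-0.001,0,-0.001],[0,0,0],-1],[[-0.002,0,-0.002],[0,0,0],-1],[[-0.003,0,-0.002],[0,0,0],-1],[[-0.003,0,-0.002],[0,0,0],-1]]}}

```text
clock: 17.5
position: [424.0, 248.2, 123.7]
eef_rot: [0.715, 0.677, 0.12, 0.126]
ft_force: [0.4, 0.4, 6.1]
gripper_width: 0.1
grasp_force: 30.0
```

Call:
{"api": "move_arm", "payload": {"moves": [[[-0.001,0,0],[0,0,0],-1],[[-0.002,0,0],[0,0,0],-1],[[-0.003,0,0],[0,0,0],-1],[[-0.003,0,0],[0,0,0],-1]]}}

```text
clock: 17.9
position: [422.2, 248.0, 123.3]
eef_rot: [0.715, 0.677, 0.12, 0.126]
ft_force: [3.2, 1.1, 4.2]
gripper_width: 0.105
grasp_force: 30.1
```

Call:
{"api": "move_arm", "payload": {"moves": [[[-0.001,0,0],[0,0,0],-1],[[-0.002,0,0],[0,0,0],-1],[[-0.002,0,0],[0,0,0],-1]]}}

```text
clock: 18.2
position: [421.7, 247.9, 123.4]
eef_rot: [0.715, 0.677, 0.12, 0.126]
ft_force: [11.4, 2.5, -1.6]
gripper_width: 0.108
grasp_force: 30.1
```

Run:
```python
from tab import *
from bench import robot
o=robot.get_obs();tcp=(o['position']-O)@RR.T;print('rest',tcp,o['ft_force'],o['wrist_torque'])
```

```text
rest [-61.84366495   0.20263983 123.41067393] [11.35977219  2.45066584 -1.58658389] [ 0.19813279 -3.07376415  0.13479558]
```

Contact with both the foot and the back plate. I'll relax slightly, open, then retreat along the tool axis.

Call:
{"api": "move_arm", "payload": {"moves": [[[0.002,0,-0.001],[0,0,0],-1],[[0.002,0,-0.001],[0,0,0],-1],[[0.002,0,-0.001],[0,0,0],-0.7],[[0.002,0,-0.001],[0,0,0],-0.5],[[0.002,0,-0.001],[0,0,0],-0.3],[[0.002,0,-0.001],[0,0,0],-0.1],[[0.002,0,-0.001],[0,0,0],-0.1],[[0.002,0,-0.001],[0,0,0],-0.1]]}}

```text
clock: 19.0
position: [421.8, 247.7, 122.5]
eef_rot: [0.715, 0.678, 0.119, 0.126]
ft_force: [-0.2, -0.2, -0.5]
gripper_width: 0.448
grasp_force: 0.0
```

Call:
{"api": "move_arm", "payload": {"moves": [[[-0.005,0,0.013],[0,0,0],-0.1],[[-0.013,0.001,0.037],[0,0,0],-0.1],[[-0.03,0.002,0.085],[0,0,0],-0.1],[[-0.054,0.003,0.15],[0,0,0],-0.1],[[-0.073,0.004,0.2],[0,0,0],-0.1],[[-0.091,0.005,0.25],[0,0,0],-0.1],[[-0.091,0.005,0.25],[0,0,0],-0.1]]}}

```text
clock: 19.7
position: [376.5, 251.8, 251.2]
eef_rot: [0.714, 0.677, 0.122, 0.127]
ft_force: [-0.3, -0.7, -0.6]
gripper_width: 0.45
grasp_force: 0.0
```

Run:
```python
from tab import *
from bench import robot
o=robot.get_obs();print(o['position'],o['ft_force'],o['gripper_width'])
d={n:robot.snapshot(n) for n in('scene','top','wrist')}
c=np.array([-40,0,95.]);
for n in('scene','top'):tab(d[n],c,90,25)
W=(world(d['wrist'])-O)@RR.T
P=W[(np.abs(W[...,2]-174)<8)&(np.abs(W[...,0]+78)<20)];print('top edge',len(P),P.min(0),P.max(0)) if len(P) else 0
cv2.imwrite('pics/c7.png',np.hstack([cv2.resize(d['scene']['img'][60:320,200:420],(400,473)),cv2.resize(d['wrist']['img'],(400,473))]))
```

```text
[376.4649593  251.81912906 251.18088473] [-0.33318456 -0.73048728 -0.56041948] 0.4502179451874978
1743 n [0.933 0.002 0.359] tilt 21.0 yaw 0.1 rect (array([  0.2, 110.2]), array([165., 121.]), 90.0) centre(rest) [-4.320e+01  1.000e-01  1.015e+02] bottom screen mid [-10.9   0.2  17.5]
649 n [ 0.935 -0.002  0.355] tilt 20.8 yaw -0.1 rect (array([  0.2, 111.2]), array([119.6, 162.7]), 0.2) centre(rest) [-46.8   0.3 101.2] bottom screen mid [-14.9   0.2  17. ]
top edge 1507 [-84.53807147 -58.06855415 171.77865456] [-72.98621668  60.5794259  178.35148986]
```

View pics/c7.png

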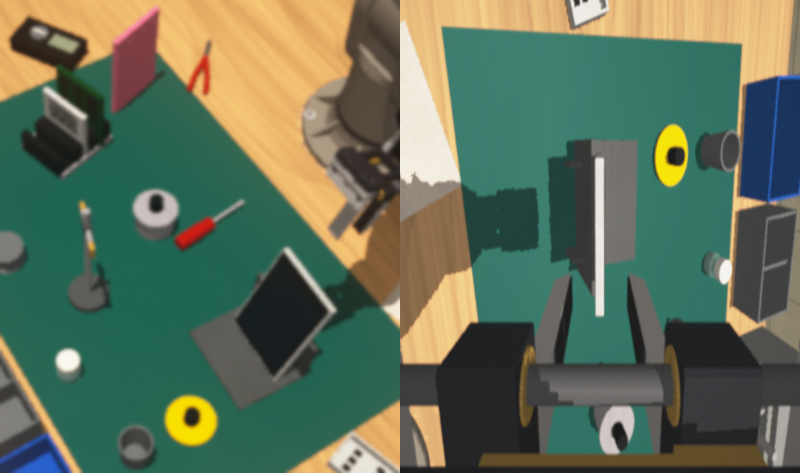

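The tablet leans freely on the rest at about 21°, centred to 0.2 mm and square, with the screen outward. The lid sits on the tin at (155,205) and everything else is in place, so I'll hand in.

```bash
python3 -c "
from bench import robot
print(robot.finish_job())"
```

```text
the job is handed in; nothing more can be done
None
```

The job is handed in: the lid is seated level on the tin, and the tablet leans on the rest at about 21°, centred and square with its screen outward, both released with about 20 s on the robot's clock (limit 64 s).

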